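# Turn the bedside radio down along its touch bar

### The arm

A 6-joint arm with a two-finger parallel gripper is mounted at the origin on the work surface. World frame = base frame: x ahead of the robot, y to its left, z up, the work surface at z = 0. Lengths are in m, angles in rad, forces in N, time in s.
With the tool pointing down it reaches from about 0.3 to 0.875 m from the base axis. Payload 6.4 kg.
Tool frame: the origin (TCP) lies between the finger pads, 19 mm behind the fingertips; this is the grasp point; z points along the fingers, y is the line along which they close (so a half turn about z gives the same grasp; the last joint's range is limited). The gripper opens to 85 mm and grips with 20 to 120 N. Pads are 22 mm wide; open, the fingers measure 114 mm over their backs; the gripper's body (76 mm by 85 mm) begins 54 mm behind the grasp point. The pads swing forward as they close: fully open they stand 13 mm farther back than shut.
Start: joints at [-1.434, 0.181, 1.607, -0, 1.354, -0.206], TCP at [0.193, -0.542, 0.25] pointing down, gripper open.
Joint ranges: [-2.99, 2.99], [-0.89, 2.07], [0.3, 2.58], [-1.14, 4.28], [0, 2.63], [-3.12, 3.12]. Speed limits (rad/s): [2.57, 2.57, 3.01, 3.14, 3.14, 3.14].

### API

Orientations are given as a unit quaternion [w, x, y, z].
In Python, from bench import ctrl gives the robot as it stands.
- The arm moves only by the tool carry_out, never from a script. Its argument "steps" is one flat list of numbers, 7 for each row, row after row: the shift along the tool's x, y, z in m, then the turn, a rotation vector about the tool's x, y, z in rad, then the opening, from 0 (shut) to 1 (fully open). In form: [dx, dy, dz, wx, wy, wz, claw, dx, dy, dz, wx, wy, wz, claw, ...]. A call has 1 to 20 rows; each row is the pose to reach, as a shift and turn from the pose commanded when the call began, along the tool's axes at that moment; what a row does not reach only later rows make up. A row lasts 1/10 s, in which the tool goes at most 50 mm and 8.59 degrees, less where a joint would pass 70% of its speed; a pose out of reach is approached as far as the arm can. A call with a gripper value outside its range is refused whole. The fingers move at their own pace and stop on an object; the grip force is fixed at half the most. Time passes only in rows, so rows that repeat a pose let the fingers close. It gives the time, the measured TCP pose, the force, the opening and the grip force at its end, in the units of the state.
- ctrl.get_obs(): the state, without advancing time (a new reading comes with each control period).
- ctrl.camera(name): name is "scene" or "side" or "wrist"; returns the picture (384x512x3 uint8, red, green, blue); there is no depth.
- ctrl.camera_params(name): a dict with "vertical_fov" (degrees; the focal length in pixels is half the picture's height over the tangent of half this angle, whatever the lens; pixels are square), "cx", "cy" (the principal point, pixels), "cam_to_world" (4x4, takes a point from camera to world coordinates); the wrist camera has in their place "hand_eye" (4x4, takes a point from camera to tool coordinates, whose origin is the TCP and whose axes are the flange's). Camera axes: x right, y down, z forward; pixel columns grow to the right and rows downward; lengths in m; the calibration is good to about 2 mm. A picture is of the moment at which its call begins: read the wrist's pose just before it. camera_params takes no time and is no camera call.
- ctrl.hand_in(): hands the job in; it is judged then, once.
The state is a dict: "time_s": time; "q": joint angles; "dq": joint speeds; "joint_efforts": joint torques, N m; "eef_pos": TCP position; "eef_rot": TCP orientation; "wrist_force": force on the tool from outside, world axes, zero at the start; "torque": the same for the moment, N m; "opening": opening from 0.0 (shut) to 1.0 (fully open); "grasp_force": force on a finger pad.
Only numpy, scipy, OpenCV 4.12 (cv2) and the standard library are available. Lean on these libraries where they do the work, as an engineer would, in place of code of your own. Each camera call takes 0.05 s, during which the arm holds its last target. There are 200 camera calls.

### The job

Turn the bedside clock radio right down for the night: with the fingers shut together, rest the fingertips lightly on the long touch bar on its top at the largest dot, and draw them slowly along the row, over every dot, to the smallest. Finish with the fingertips still resting lightly on the smallest dot, because holding there mutes it: the program ends while touching. Use only a light touch, press none of the small round preset buttons, do not shift or lift the radio, and leave everything else on the chest where it is.

Things in the scene. Friction and masses are not known exactly. Their poses are not given: they have to be found in the camera images.
- radio: Bedside clock radio, loose, about 1.1 kg, rubber feet: grey box with a pale bamboo top, 210 mm wide (its y), 116 mm deep (x), top face 112 mm above its underside. The front, with dark display and cloth grille, faces its -x, roughly towards the robot; vents and sockets on its back (+x). Origin: centre of the underside; z up.
- bar: Black rubber touch bar on the radio's top, 172 mm long (its y), 24 wide (x). 8 flush pale dots on its centre line, 20 mm apart, grow evenly from 5 mm across (-y end) to 18 mm (+y end). Sprung: sinks level under a finger, 5 mm at most, 0.6 N then 1 N per mm; solid beyond. Origin: mid underside, 26 mm behind (+x of) the middle of the radio's top; its top face is 8 mm higher. Axes as the radio's.
- dot_large (a point): Centre of the largest dot (18 mm across, the loud end), on the bar's top face, 70 mm from the bar's middle towards its +y. The stroke starts here.
- dot_small (a point): Centre of the smallest dot (5 mm across, the quiet end), on the bar's top face, 70 mm from the bar's middle towards its -y. The stroke ends here.
- preset1 (a joint): Travel of preset button 1 of 4 (m), 0 up, 0.003 fully down, sprung, about 1 N to start it moving: black round push button, 14 mm across, 4 mm proud of the radio's top, in a row 35 mm in front of the middle of the top (61 mm in front of the bar's centre line), 54 mm to its +y side. Not to be pressed.
- preset2 (a joint): Travel of preset button 2 of 4 (m), 0 up, 0.003 fully down, sprung, about 1 N to start it moving: black round push button, 14 mm across, 4 mm proud of the radio's top, in a row 35 mm in front of the middle of the top (61 mm in front of the bar's centre line), 18 mm to its +y side. Not to be pressed.
- preset3 (a joint): Travel of preset button 3 of 4 (m), 0 up, 0.003 fully down, sprung, about 1 N to start it moving: black round push button, 14 mm across, 4 mm proud of the radio's top, in a row 35 mm in front of the middle of the top (61 mm in front of the bar's centre line), 18 mm to its -y side. Not to be pressed.
- preset4 (a joint): Travel of preset button 4 of 4 (m), 0 up, 0.003 fully down, sprung, about 1 N to start it moving: black round push button, 14 mm across, 4 mm proud of the radio's top, in a row 35 mm in front of the middle of the top (61 mm in front of the bar's centre line), 54 mm to its -y side. Not to be pressed.
- tumbler: Empty water glass, loose, 72 mm across the rim, 95 mm high, beside the radio's +y end. Origin: centre of the underside. A bystander.
- pills: Amber pill jar with a white cap, loose, 40 mm across, 75 mm high, beside the radio's -y end. Origin: centre of the underside. A bystander.
- phone: Black phone lying flat, loose, 148 x 72 x 8 mm (long side along its y), in front of the radio. Origin: centre of the underside. A bystander.
- case: Brown hard spectacles case, loose, 160 x 58 x 36 mm (long side along its y), behind the radio. Origin: centre of the underside. A bystander.
- remote: Black remote control, loose, 170 x 46 x 20 mm (long side along its y), on the right of the chest. Origin: centre of the underside. A bystander.
Things that resemble listed ones, but are neither listed nor needed, are in the scene too. Leave any red, turquoise or yellow look-alike of the radio alone.

How it is judged:
By the outcome, as a careful person would: the job done as asked, in the order asked, and still so for the second after the job is handed in, while the arm keeps its last pose, push and grip.
It also fails if it takes over 45 s, if anything falls off the work surface, if the arm or the gripper's body presses on something with over 40 N, if the wrist force passes 120 N, or if a joint passes its speed limit or range.

## Working session

There is one attempt and no reset: what is moved stays moved. The work goes in short steps, Python scripts to look and compute and a tool call to move; the robot and the scene stay as the last step left them, time stands still between calls to the robot, and variables do not carry over. Pictures are saved under pics/ and viewed, at most 10 in all, crops included, and the job is handed in when it is done.

Besides the shell and the picture viewer there is one more tool, called after "Request:" as a command line: name --argument value ..., lists and objects as JSON in quotes. carry_out: Moves the arm, as the interface text tells. Its arguments: {"type":"object","properties":{"steps":{"type":"array"}},"required":["steps"]}

```bash
mkdir -p pics; python3 - <<'E'
from bench import ctrl
import cv2, numpy as np
for n in ("scene","side"):
    im=ctrl.camera(n); cv2.imwrite(f"pics/{n}0.png",cv2.resize(im[:,:,::-1],(800,600),interpolation=cv2.INTER_CUBIC)); cv2.imwrite(f"/tmp/{n}0.png",im[:,:,::-1])
    print(n,ctrl.camera_params(n))
print(ctrl.get_obs()); print(ctrl.camera_params("wrist"))
E
```

```text
scene {'vertical_fov': 42.08101529458182, 'cx': 256.5990063468479, 'cy': 190.38680338115233, 'cam_to_world': array([[ 0.4415207 ,  0.54009224, -0.71649134,  1.56223381],
       [ 0.89721831, -0.27258274,  0.34741612, -0.57927001],
       [-0.00766642, -0.79624056, -0.60493157,  0.96688417],
       [ 0.        ,  0.        ,  0.        ,  1.        ]])}
side {'vertical_fov': 51.76038854907192, 'cx': 251.9008105851284, 'cy': 192.1474562195371, 'cam_to_world': array([[-0.9918421 , -0.09001779,  0.09025542,  0.46844948],
       [-0.12732147,  0.66512389, -0.73579852,  0.69676459],
       [ 0.00620392, -0.7412874 , -0.67115907,  0.79623185],
       [ 0.        ,  0.        ,  0.        ,  1.        ]])}
{'time_s': 0.1, 'q': array([-1.43433426e+00,  1.81451965e-01,  1.60789989e+00, -1.13634237e-05,
        1.35382040e+00, -2.06277587e-01]), 'dq': array([ 0.00117484, -0.0035505 , -0.0012876 ,  0.00088149, -0.00048029,
        0.00042693]), 'joint_efforts': array([ 1.06381433e-04, -4.45881021e+01, -3.52239490e+01, -2.73509304e-04,
        4.18674666e-03,  4.63206766e-05]), 'eef_pos': array([ 0.1931997 , -0.54107267,  0.24918646]), 'eef_rot': array([-7.89512140e-04,  9.85351575e-01,  1.70533428e-01,  2.20203928e-05]), 'wrist_force': array([ 0.26151592, -0.35738308,  0.11093513]), 'torque': array([-0.00663291,  0.01760139,  0.00063842]), 'grasp_force': 0.0, 'opening': 1.0006713600792756}
{'vertical_fov': 69.67849246127587, 'cx': 254.63048603660343, 'cy': 194.86104348209628, 'hand_eye': array([[ 1.02509922e-04, -9.63083524e-01, -2.69202740e-01,
         6.76936198e-02],
       [ 9.99998950e-01, -2.90428000e-04,  1.41980812e-03,
        -9.73345865e-04],
       [-1.44557782e-03, -2.69202603e-01,  9.63082483e-01,
        -1.23696866e-01],
       [ 0.00000000e+00,  0.00000000e+00,  0.00000000e+00,
         1.00000000e+00]])}
```

View pics/scene0.png

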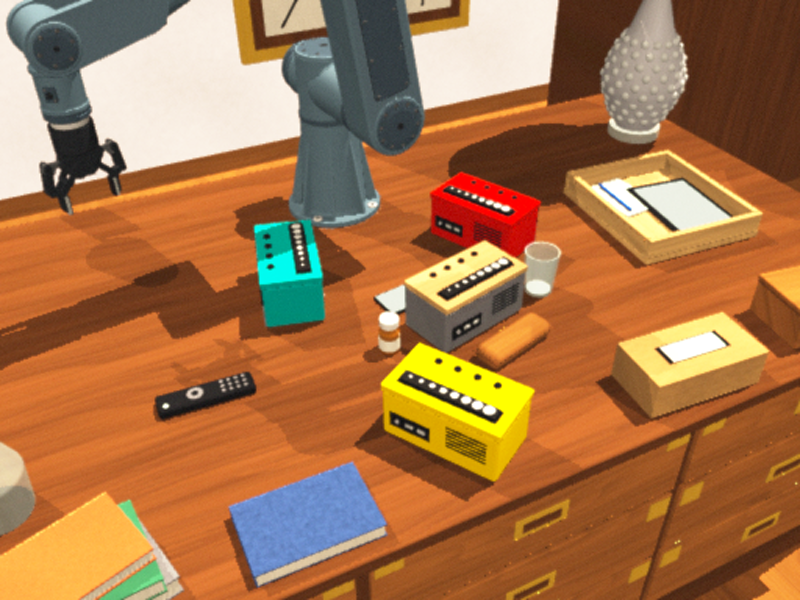

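View pics/side0.png

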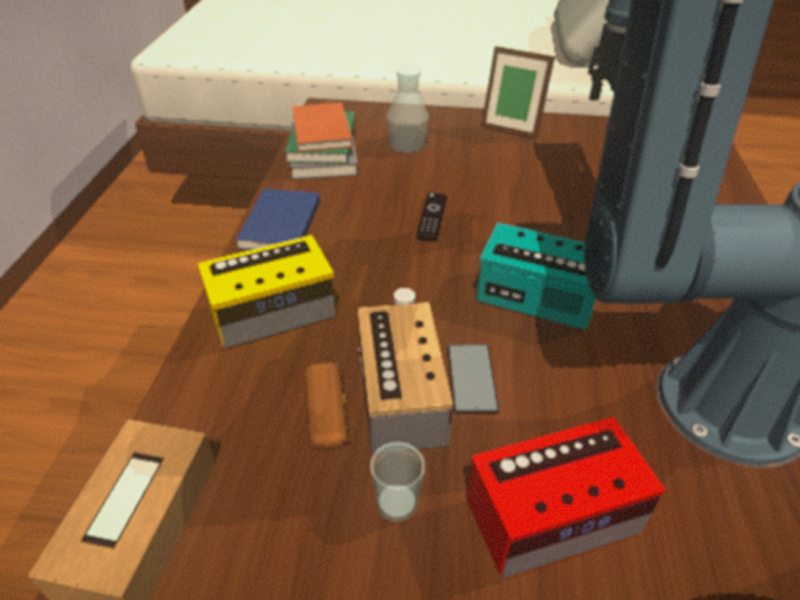

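The scene picture (800x600) shows these candidates: grey radio with bamboo top (465,290), red (485,210), turquoise (290,270), yellow (460,410), plus a wooden tissue box (690,360). By the description I choose the bamboo-topped one. In the side view it is at (405,370), with its largest dot near (389,385). Next, a close crop from both cameras.

```bash
python3 - <<'E'
import cv2, numpy as np
a=cv2.imread("/tmp/scene0.png")[150:226,255:345]; b=cv2.imread("/tmp/side0.png")[188:288,222:292]
A=cv2.resize(a,None,fx=5,fy=5,interpolation=cv2.INTER_CUBIC); B=cv2.resize(b,None,fx=5,fy=5,interpolation=cv2.INTER_CUBIC)
c=np.zeros((500,800,3),np.uint8); c[:380,:450]=A; c[:500,450:800]=B
cv2.imwrite("pics/crop.png",c)
E
```

```text
(no output)
```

View pics/crop.png

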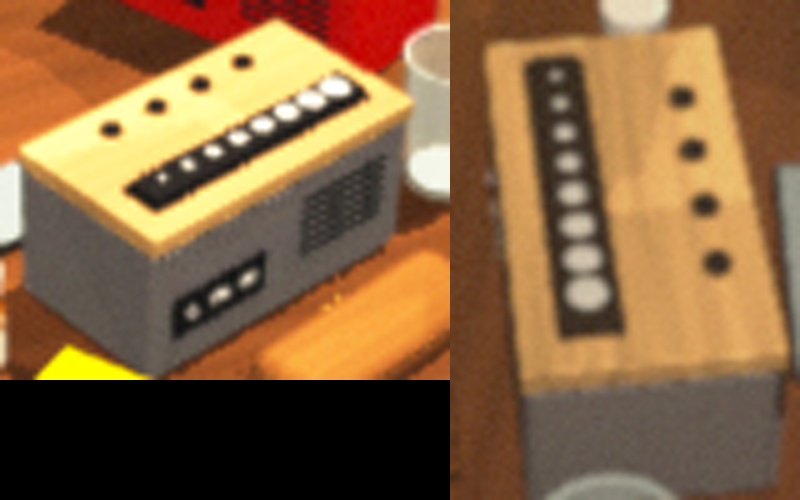

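The crop shows the bamboo radio, with eight dots growing towards the tumbler and four presets on the robot side. Large dot: scene crop (336,87), side crop (587,294). Small dot: scene crop (162,178), side crop (557,76). Next I triangulate all of them.

```bash
cat > h.py <<'E'
import numpy as np
from scipy.spatial.transform import Rotation as R
from bench import ctrl
def ray(name,uv,T=None):
    p=ctrl.camera_params(name); f=192/np.tan(np.radians(p["vertical_fov"])/2)
    T=p["cam_to_world"] if T is None else T
    d=T[:3,:3]@np.array([(uv[0]-p["cx"])/f,(uv[1]-p["cy"])/f,1]); return T[:3,3],d/np.linalg.norm(d)
def onz(name,uv,z,T=None):
    o,d=ray(name,uv,T); return o+d*(z-o[2])/d[2]
def tri(rays):
    A=sum(np.eye(3)-np.outer(d,d) for o,d in rays); b=sum((np.eye(3)-np.outer(d,d))@o for o,d in rays); return np.linalg.solve(A,b)
def wT():
    p=ctrl.camera_params("wrist"); o=ctrl.get_obs(); T=np.eye(4); T[:3,:3]=R.from_quat(np.roll(o["eef_rot"],-1)).as_matrix(); T[:3,3]=o["eef_pos"]; return T@p["hand_eye"]
E
python3 - <<'E'
from h import *
np.set_printoptions(precision=4,suppress=True)
S=[(336,87),(312,100),(287,112),(263,125),(239,138),(213,151),(187,164),(162,178)]
D=[(137,294),(131,259),(126,226),(122,193),(118,162),(114,132),(110,103),(107,76)]
P=[]
for s,d in zip(S,D):
    s=(255+(s[0]+.5)/5-.5,150+(s[1]+.5)/5-.5); d=(222+(d[0]+.5)/5-.5,188+(d[1]+.5)/5-.5)
    t=tri([ray("scene",s),ray("side",d)]); P.append(t); print(t,onz("scene",s,.12),onz("side",d,.12))
P=np.array(P); print(np.linalg.norm(P[0]-P[-1]))
for s,d in (((243,62),(266,263)),((111,130),(232,97))):
    s=(255+(s[0]+.5)/5-.5,150+(s[1]+.5)/5-.5); d=(222+(d[0]+.5)/5-.5,188+(d[1]+.5)/5-.5)
    print("preset",tri([ray("scene",s),ray("side",d)]))
o=ctrl.get_obs(); print(o["time_s"],R.from_quat(np.roll(o["eef_rot"],-1)).as_matrix())
E
```

```text
[0.5428 0.1325 0.1192] [0.5433 0.1317 0.12  ] [0.543  0.1335 0.12  ]
[0.5481 0.1126 0.1192] [0.5485 0.1118 0.12  ] [0.5484 0.1137 0.12  ]
[0.5528 0.0929 0.1194] [0.5524 0.0922 0.12  ] [0.5533 0.0943 0.12  ]
[0.5576 0.0733 0.1196] [0.5574 0.0728 0.12  ] [0.558  0.0742 0.12  ]
[0.5624 0.0541 0.1197] [0.5623 0.0537 0.12  ] [0.5626 0.0547 0.12  ]
[0.5669 0.0343 0.1196] [0.5666 0.0339 0.12  ] [0.5673 0.0353 0.12  ]
[0.5715 0.0147 0.1196] [0.5709 0.0143 0.12  ] [0.572  0.0159 0.12  ]
[ 0.576  -0.0043  0.1191] [ 0.5762 -0.005   0.12  ] [ 0.5762 -0.0027  0.12  ]
0.14073425169056863
preset [0.4876 0.1014 0.1132]
preset [ 0.5136 -0.0039  0.1129]
0.1 [[ 0.9418  0.3361 -0.0002]
 [ 0.3361 -0.9418  0.0016]
 [ 0.0003 -0.0015 -1.    ]]
```

Triangulation is consistent: z is about 0.1195 against 0.120 expected, the span is 140.7 mm against 140, and the presets come out at z 0.113 on the robot side. The bar is yawed 13.65°. I move above the large dot with the fingers shutting on the way.

Request:
carry_out --steps '[0.011, -0.01, 0, 0, 0, 0.002, 0, 0.033, -0.031, 0, 0, 0, 0.006, 0, 0.067, -0.062, 0, 0, 0, 0.012, 0, 0.1, -0.093, 0, 0, 0, 0.019, 0, 0.133, -0.124, 0, 0, 0, 0.025, 0, 0.167, -0.155, 0, 0, 0, 0.031, 0, 0.2, -0.186, 0, 0, 0, 0.037, 0, 0.233, -0.217, 0, 0, 0, 0.044, 0, 0.267, -0.248, 0, 0, 0, 0.05, 0, 0.3, -0.279, 0, 0, 0, 0.056, 0, 0.334, -0.31, 0, 0, 0, 0.062, 0, 0.367, -0.341, 0, 0, 0, 0.069, 0, 0.4, -0.372, 0, 0, 0, 0.075, 0, 0.434, -0.403, 0, 0, 0, 0.081, 0, 0.467, -0.434, 0.01, 0, 0, 0.087, 0, 0.5, -0.465, 0.02, 0, 0, 0.094, 0, 0.528, -0.491, 0.035, 0, 0, 0.099, 0, 0.545, -0.507, 0.05, 0, 0, 0.102, 0, 0.556, -0.517, 0.06, 0, 0, 0.104, 0, 0.556, -0.517, 0.06, 0, 0, 0.104, 0]'

```text
time_s: 2.1
eef_pos: [0.5415, 0.1345, 0.1879]
eef_rot: [-0.0, 0.993, 0.12, -0.002]
wrist_force: [-0.6, -0.3, -0.0]
opening: -0.0
grasp_force: 0.0
```

```bash
python3 - <<'E'
from h import *
import cv2
np.set_printoptions(precision=4,suppress=True)
o=ctrl.get_obs(); M=R.from_quat(np.roll(o["eef_rot"],-1)).as_matrix()
print(o["time_s"],o["eef_pos"],o["opening"],o["wrist_force"]); print(M)
im=ctrl.camera("wrist"); s=ctrl.camera("side")
cv2.imwrite("pics/w1.png",cv2.resize(im[:,:,::-1],(800,600),interpolation=cv2.INTER_CUBIC))
cv2.imwrite("pics/s1.png",cv2.resize(s[160:290,200:330,::-1],(600,600),interpolation=cv2.INTER_CUBIC))
# predicted pixels of dots and the fingertip in the wrist view
p=ctrl.camera_params("wrist"); f=192/np.tan(np.radians(p["vertical_fov"])/2); Ti=np.linalg.inv(wT())
for q in ((.543,.132,.12),(.576,-.004,.12),tuple(o["eef_pos"]+.019*M[:,2])):
    c=Ti[:3,:3]@np.array(q)+Ti[:3,3]; print(np.array([p["cx"]+f*c[0]/c[2],p["cy"]+f*c[1]/c[2]])*800/512)
E
```

```text
2.1 [0.5415 0.1345 0.1879] -9.419588752606417e-05 [-0.6325 -0.3045 -0.0412]
[[ 0.971   0.2391 -0.0038]
 [ 0.2391 -0.971   0.0004]
 [-0.0036 -0.0013 -1.    ]]
[400.8415 330.6394]
[695.6553 331.0609]
[394.3504 377.1017]
```

View pics/w1.png

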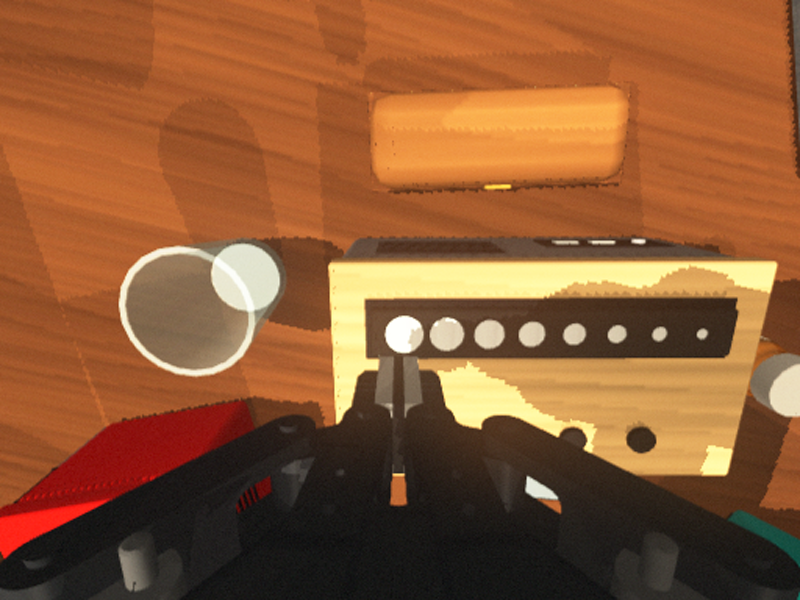

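View pics/s1.png

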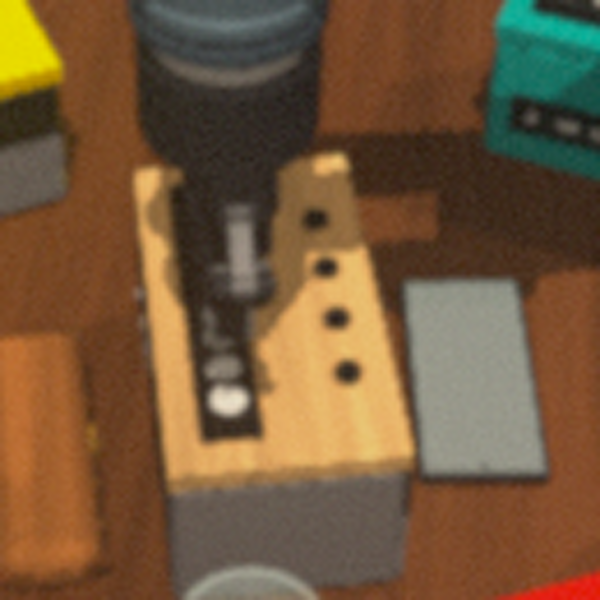

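The wrist view shows the largest dot at (404,334), the smallest at (702,334) and the slit between the shut tips at (398,357). The dots and the tip both sit about 3–4 px from prediction in the same direction, so this is a hand-eye bias and the triangulated positions hold. I descend to just above the bar.

Request:
carry_out --steps '[0, 0, 0.004, 0, 0, 0, 0, 0, 0, 0.011, 0, 0, 0, 0, 0, 0, 0.019, 0, 0, 0, 0, 0, 0, 0.027, 0, 0, 0, 0, 0, 0, 0.034, 0, 0, 0, 0, 0, 0, 0.039, 0, 0, 0, 0, 0, 0, 0.041, 0, 0, 0, 0, 0, 0, 0.041, 0, 0, 0, 0, 0, 0, 0.041, 0, 0, 0, 0, 0, 0, 0.041, 0, 0, 0, 0, 0, 0, 0.041, 0, 0, 0, 0]'

```text
time_s: 3.3
eef_pos: [0.5434, 0.1323, 0.1493]
eef_rot: [0.0, 0.993, 0.119, 0.0]
wrist_force: [0.4, 0.5, 0.3]
opening: 0.002
grasp_force: 0.0
```

```bash
python3 - <<'E'
from h import *
import cv2
np.set_printoptions(precision=4,suppress=True)
o=ctrl.get_obs(); M=R.from_quat(np.roll(o["eef_rot"],-1)).as_matrix()
print(o["time_s"],o["eef_pos"],o["wrist_force"],o["joint_efforts"]); print(M)
for n,q in (("large",(.543,.132)),("small",(.576,-.004))):
    print(n,"tool shift",M.T@(np.array([*q,o["eef_pos"][2]])-o["eef_pos"]))
im=ctrl.camera("wrist"); cv2.imwrite("pics/w2.png",cv2.resize(im[130:280,170:370,::-1],(800,600),interpolation=cv2.INTER_CUBIC))
E
```

```text
3.3 [0.5434 0.1323 0.1493] [0.3994 0.5496 0.3138] [ -0.0074 -44.7351 -31.5976  -0.0003  -0.0019  -0.    ]
[[ 0.9716  0.2366  0.0007]
 [ 0.2366 -0.9716  0.    ]
 [ 0.0006  0.0001 -1.    ]]
large tool shift [-0.0005  0.0002 -0.    ]
small tool shift [-0.0006  0.1401  0.    ]
```

View pics/w2.png

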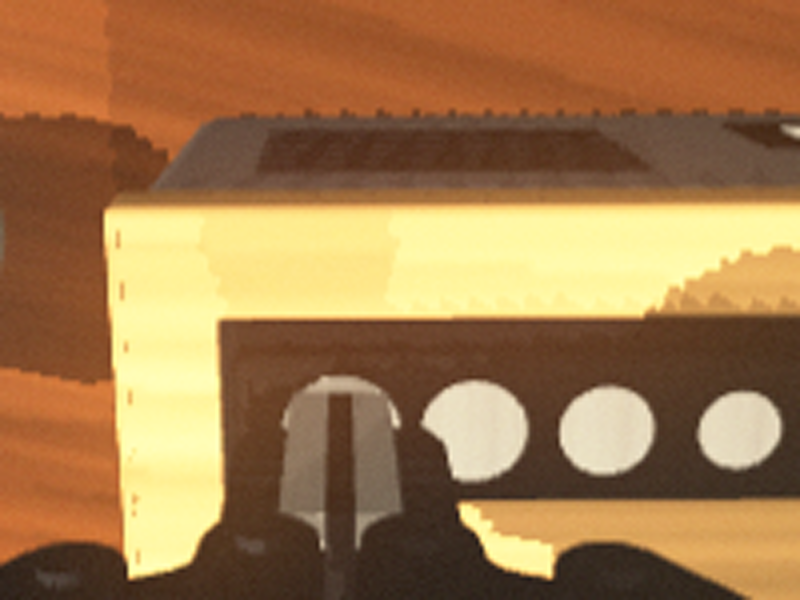

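Settled: the tip is within 0.5 mm of the large dot in the plane, and the crop puts the slit at x=340 against the extrapolated dot centre at 343. I lower slowly onto the bar.

Request:
carry_out --steps '[0, 0, 0.002, 0, 0, 0, 0, 0, 0, 0.004, 0, 0, 0, 0, 0, 0, 0.006, 0, 0, 0, 0, 0, 0, 0.0075, 0, 0, 0, 0, 0, 0, 0.0085, 0, 0, 0, 0, 0, 0, 0.0095, 0, 0, 0, 0, 0, 0, 0.0105, 0, 0, 0, 0, 0, 0, 0.011, 0, 0, 0, 0, 0, 0, 0.0115, 0, 0, 0, 0, 0, 0, 0.0115, 0, 0, 0, 0, 0, 0, 0.0115, 0, 0, 0, 0, 0, 0, 0.0115, 0, 0, 0, 0]'

```text
time_s: 4.55
eef_pos: [0.5432, 0.1322, 0.1376]
eef_rot: [0.0, 0.993, 0.119, 0.0]
wrist_force: [0.2, 0.2, 1.6]
opening: -0.001
grasp_force: 0.7
```

Contact made, 1.6 N upward, about 1–1.4 mm of sink. I start the stroke along tool +y, 0.5 mm deeper for margin.

Request:
carry_out --steps '[0, 0, 0.0005, 0, 0, 0, 0, 0, 0.001, 0.0005, 0, 0, 0, 0, 0, 0.003, 0.0005, 0, 0, 0, 0, 0, 0.0055, 0.0005, 0, 0, 0, 0, 0, 0.008, 0.0005, 0, 0, 0, 0, 0, 0.0105, 0.0005, 0, 0, 0, 0, 0, 0.013, 0.0005, 0, 0, 0, 0, 0, 0.0155, 0.0005, 0, 0, 0, 0, 0, 0.018, 0.0005, 0, 0, 0, 0, 0, 0.0205, 0.0005, 0, 0, 0, 0, 0, 0.023, 0.0005, 0, 0, 0, 0, 0, 0.0255, 0.0005, 0, 0, 0, 0, 0, 0.028, 0.0005, 0, 0, 0, 0, 0, 0.0305, 0.0005, 0, 0, 0, 0, 0, 0.033, 0.0005, 0, 0, 0, 0, 0, 0.0355, 0.0005, 0, 0, 0, 0, 0, 0.038, 0.0005, 0, 0, 0, 0]'

```text
time_s: 6.25
eef_pos: [0.5522, 0.0951, 0.137]
eef_rot: [-0.0, 0.993, 0.119, 0.0]
wrist_force: [0.0, 1.3, 2.9]
opening: -0.002
grasp_force: 1.0
```

Force is steady at about 2.9 N with light drag, so I continue.

Request:
carry_out --steps '[0, 0.0025, 0, 0, 0, 0, 0, 0, 0.005, 0, 0, 0, 0, 0, 0, 0.0075, 0, 0, 0, 0, 0, 0, 0.01, 0, 0, 0, 0, 0, 0, 0.0125, 0, 0, 0, 0, 0, 0, 0.015, 0, 0, 0, 0, 0, 0, 0.0175, 0, 0, 0, 0, 0, 0, 0.02, 0, 0, 0, 0, 0, 0, 0.0225, 0, 0, 0, 0, 0, 0, 0.025, 0, 0, 0, 0, 0, 0, 0.0275, 0, 0, 0, 0, 0, 0, 0.03, 0, 0, 0, 0, 0, 0, 0.0325, 0, 0, 0, 0, 0, 0, 0.035, 0, 0, 0, 0, 0, 0, 0.0375, 0, 0, 0, 0, 0, 0, 0.04, 0, 0, 0, 0, 0, 0, 0.0425, 0, 0, 0, 0, 0, 0, 0.045, 0, 0, 0, 0, 0, 0, 0.0475, 0, 0, 0, 0, 0, 0, 0.05, 0, 0, 0, 0]'

```text
invalid input
```

```bash
python3 - <<'E'
from h import *
import cv2
np.set_printoptions(precision=4,suppress=True)
o=ctrl.get_obs(); M=R.from_quat(np.roll(o["eef_rot"],-1)).as_matrix()
print(o["time_s"],o["eef_pos"],o["wrist_force"])
print("small tool shift",M.T@(np.array([.576,-.004,o["eef_pos"][2]])-o["eef_pos"]))
im=ctrl.camera("wrist"); cv2.imwrite("pics/w3.png",cv2.resize(im[130:280,170:370,::-1],(800,600),interpolation=cv2.INTER_CUBIC))
E
```

```text
6.25 [0.5522 0.0951 0.137 ] [0.0447 1.2873 2.9366]
small tool shift [-0.0003  0.102  -0.    ]
```

View pics/w3.png

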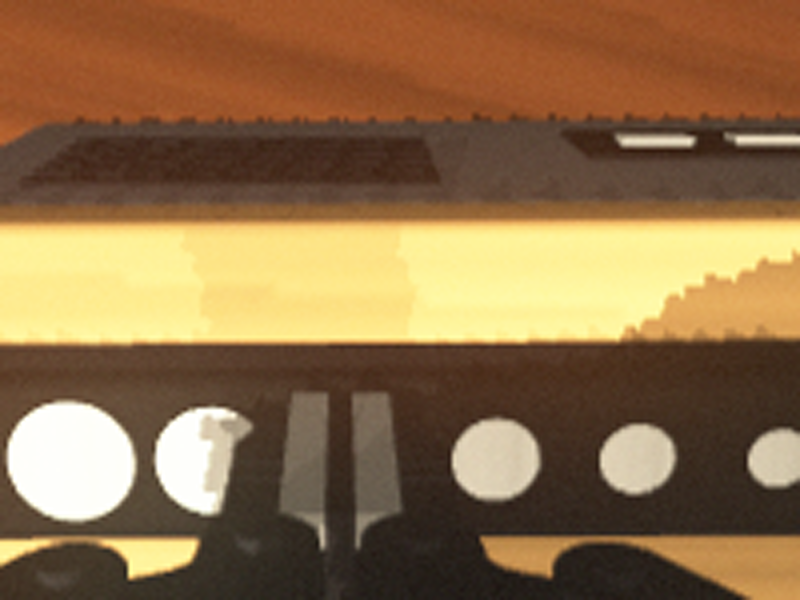

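The call was refused because its last row was one number short. The crop shows the tips centred on the bar at (340,393–510), almost on the third dot, with the fourth and fifth at (497,460) and (638,460). I continue.

Request:
carry_out --steps '[0, 0.0015, 0, 0, 0, 0, 0, 0, 0.004, 0, 0, 0, 0, 0, 0, 0.0065, 0, 0, 0, 0, 0, 0, 0.009, 0, 0, 0, 0, 0, 0, 0.0115, 0, 0, 0, 0, 0, 0, 0.014, 0, 0, 0, 0, 0, 0, 0.0165, 0, 0, 0, 0, 0, 0, 0.019, 0, 0, 0, 0, 0, 0, 0.0215, 0, 0, 0, 0, 0, 0, 0.024, 0, 0, 0, 0, 0, 0, 0.0265, 0, 0, 0, 0, 0, 0, 0.029, 0, 0, 0, 0, 0, 0, 0.0315, 0, 0, 0, 0, 0, 0, 0.034, 0, 0, 0, 0, 0, 0, 0.0365, 0, 0, 0, 0, 0, 0, 0.039, 0, 0, 0, 0, 0, 0, 0.0415, 0, 0, 0, 0, 0, 0, 0.044, 0, 0, 0, 0, 0, 0, 0.0465, 0, 0, 0, 0, 0, 0, 0.049, 0, 0, 0, 0, 0]'

```text
time_s: 8.3
eef_pos: [0.5638, 0.0475, 0.137]
eef_rot: [-0.0, 0.993, 0.119, -0.0]
wrist_force: [-0.6, 1.3, 1.7]
opening: 0.002
grasp_force: 1.0
```

```bash
python3 - <<'E'
from h import *
np.set_printoptions(precision=4,suppress=True)
o=ctrl.get_obs(); M=R.from_quat(np.roll(o["eef_rot"],-1)).as_matrix()
print(o["time_s"],o["eef_pos"],o["wrist_force"])
print("small tool shift",M.T@(np.array([.576,-.004,o["eef_pos"][2]])-o["eef_pos"]))
E
```

```text
8.3 [0.5638 0.0475 0.137 ] [-0.5704  1.3123  1.6815]
small tool shift [-0.0003  0.0529 -0.    ]
```

Request:
carry_out --steps '[0, 0.0025, 0, 0, 0, 0, 0, 0, 0.005, 0, 0, 0, 0, 0, 0, 0.0075, 0, 0, 0, 0, 0, 0, 0.01, 0, 0, 0, 0, 0, 0, 0.0125, 0, 0, 0, 0, 0, 0, 0.015, 0, 0, 0, 0, 0, 0, 0.0175, 0, 0, 0, 0, 0, 0, 0.02, 0, 0, 0, 0, 0, 0, 0.0225, 0, 0, 0, 0, 0, 0, 0.025, 0, 0, 0, 0, 0, 0, 0.0275, 0, 0, 0, 0, 0, 0, 0.03, 0, 0, 0, 0, 0, 0, 0.0325, 0, 0, 0, 0, 0, 0, 0.035, 0, 0, 0, 0, 0, 0, 0.0375, 0, 0, 0, 0, 0, 0, 0.04, 0, 0, 0, 0, 0, 0, 0.0425, 0, 0, 0, 0, 0, 0, 0.045, 0, 0, 0, 0, 0, 0, 0.0465, 0, 0, 0, 0, 0, 0, 0.0475, 0, 0, 0, 0, 0]'

```text
time_s: 10.3
eef_pos: [0.575, 0.0014, 0.137]
eef_rot: [-0.0, 0.993, 0.119, -0.0]
wrist_force: [0.5, 1.5, 2.1]
opening: -0.001
grasp_force: 1.0
```

```bash
python3 - <<'E'
from h import *
import cv2
np.set_printoptions(precision=4,suppress=True)
o=ctrl.get_obs(); M=R.from_quat(np.roll(o["eef_rot"],-1)).as_matrix()
print(o["time_s"],o["eef_pos"],o["wrist_force"])
print("small tool shift",M.T@(np.array([.576,-.004,o["eef_pos"][2]])-o["eef_pos"]))
im=ctrl.camera("wrist"); cv2.imwrite("pics/w4.png",cv2.resize(im[130:280,170:370,::-1],(800,600),interpolation=cv2.INTER_CUBIC))
E
```

```text
10.3 [0.575  0.0014 0.137 ] [0.4942 1.5386 2.0671]
small tool shift [-0.0003  0.0055 -0.    ]
```

View pics/w4.png

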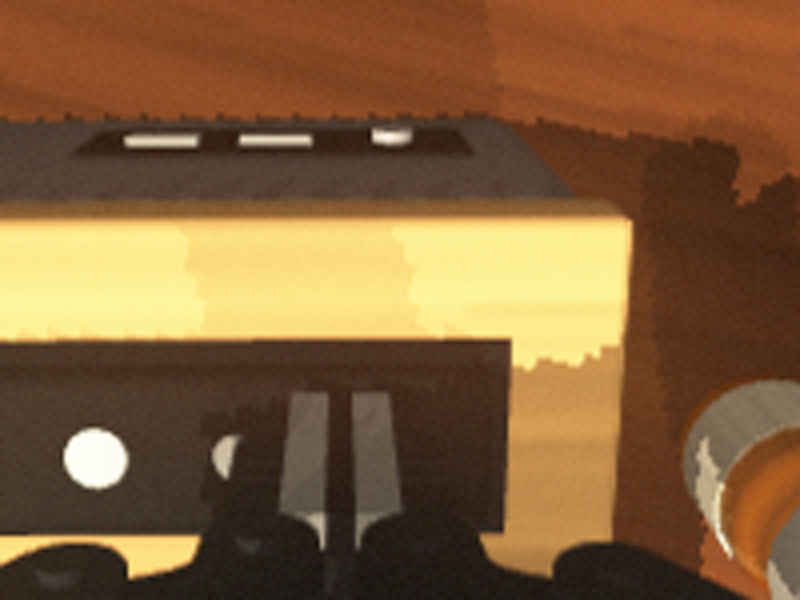

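The crop shows the sixth dot at (96,459) and the seventh at about (237,459), so the smallest lies under the fingers at about x=378. The tip slit is at 340, leaving 5.4 mm, which agrees with the computed 5.5 mm. I do the last bit and hold.

Request:
carry_out --steps '[0, 0.0015, 0, 0, 0, 0, 0, 0, 0.003, 0, 0, 0, 0, 0, 0, 0.0043, 0, 0, 0, 0, 0, 0, 0.0052, 0, 0, 0, 0, 0, 0, 0.0055, 0, 0, 0, 0, 0, 0, 0.0055, 0, 0, 0, 0, 0, 0, 0.0055, 0, 0, 0, 0, 0, 0, 0.0055, 0, 0, 0, 0, 0, 0, 0.0055, 0, 0, 0, 0, 0, 0, 0.0055, 0, 0, 0, 0, 0, 0, 0.0055, 0, 0, 0, 0, 0, 0, 0.0055, 0, 0, 0, 0, 0]'

```text
time_s: 11.55
eef_pos: [0.5763, -0.0038, 0.137]
eef_rot: [0.0, 0.993, 0.119, 0.0]
wrist_force: [-0.1, 0.3, 1.5]
opening: 0.0
grasp_force: 1.0
```

```bash
python3 - <<'E'
from h import *
import cv2
np.set_printoptions(precision=4,suppress=True)
o=ctrl.get_obs(); M=R.from_quat(np.roll(o["eef_rot"],-1)).as_matrix()
print(o["time_s"],o["eef_pos"],o["wrist_force"])
print("small tool shift",M.T@(np.array([.576,-.004,o["eef_pos"][2]])-o["eef_pos"]))
im=ctrl.camera("wrist"); s=ctrl.camera("side")
c=np.zeros((600,800,3),np.uint8); c[:300,:400]=cv2.resize(im[130:280,170:370,::-1],(400,300),interpolation=cv2.INTER_CUBIC); c[:,400:]=cv2.resize(s[150:300,200:300,::-1],(400,600),interpolation=cv2.INTER_CUBIC)
cv2.imwrite("pics/w5.png",c)
E
```

```text
11.55 [ 0.5763 -0.0038  0.137 ] [-0.1245  0.3146  1.5009]
small tool shift [-0.0004  0.0001 -0.    ]
```

View pics/w5.png

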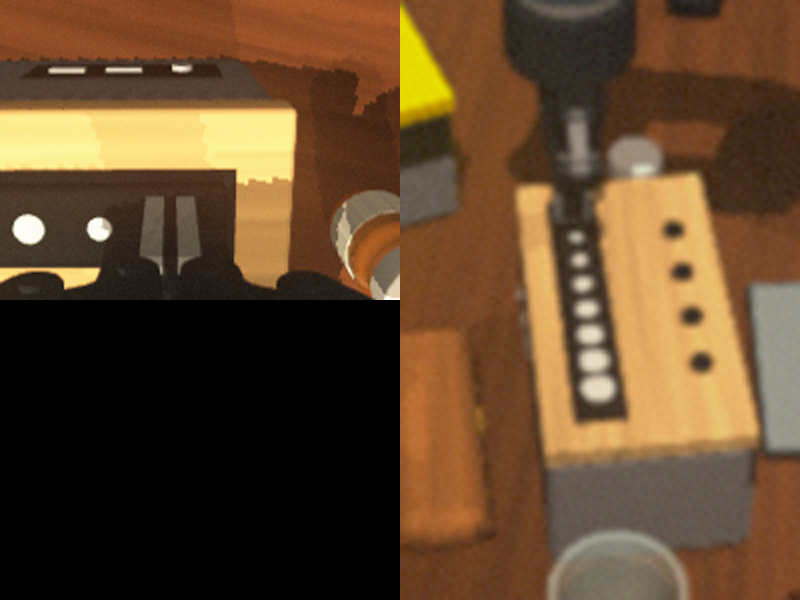

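Dots six and seven are at (28,229) and (99,229), so the smallest is at x=170, exactly under the slit at 170. The side view shows the other seven dots uncovered and the radio unmoved. The touch is about 1.5–2 N, so I hand in.

```bash
python3 -c "
from bench import ctrl
print(ctrl.hand_in())"
```

```text
the job is handed in; nothing more can be done
None
```

The job is handed in: the shut fingertips stroked the bar from the largest dot to the smallest with about 1.5–3 N and ended resting on the smallest at 11.6 s. The radio looked unmoved and the fingers stayed clear of the presets, but the hand-in returned no verdict.

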